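# Lock the indexing turntable

### The job

Lock the indexing turntable: with light fingertip pushes, turn the round steel disc (the black upright handle on it is there for this) until either one of its two rim slots lines up with the steel lock bar, and only then push the bar fully home into that slot, until its upright tab meets the guide block. Only push, grip or lift nothing, and do not force the bar against the disc. The glue in the slate tower on the disc is still setting, so do not touch the tower, and leave the loose things on and around the board where they are.

Things in the scene. Friction and masses are not known exactly. Their poses are not given: they have to be found in the camera images.
- turntable: Plywood board 260 x 385 x 18 mm, screwed to the bench, carrying the turntable. Origin: on the disc's vertical axis at bench level. +y: from that axis along the lock bar to its tab (roughly to the robot's left); z up. It reaches from -140 to 245 mm in its y, 130 mm either side in x. The bar's steel guide block, 48 mm wide, top 44 mm above the bench, lies from y 147 to 178 mm.
- disc (a joint): Turn of the steel disc, rad, counter-clockwise from above positive, no stops. At 0 slot_a faces the bar and the handle stands to board -x; at +-3.14 slot_b faces the bar and the handle stands to board +x. Starts 0.5 to 2.64 (handle on the side away from the bar), so the nearer slot may lie either way. Even friction, about 2 to 4 N at the handle; it stays where it is left.
- handle (a point): Centre of the top of the black upright handle: a round post 16 mm in diameter (with a 24 mm foot nut, 3 mm high) standing 45 mm above the disc, 85 mm from the disc's axis, half-way round between the two slots. Its top is 81 mm above the bench.
- slot_a (a point): Middle of the mouth of one rim slot, at the disc's top. The disc is 230 mm in diameter, 10 mm thick, its top 36 mm above the bench. The slot is radial, 24 mm wide, 38 mm deep, its mouth bevelled 5 mm on each side. Site y axis: radially outwards.
- slot_b (a point): Middle of the mouth of the other slot, opposite slot_a and alike. Site y axis: radially inwards.
- lockbar (a joint): How far the lock bar has been pushed, m: 0 fully back, 0.044 home (tab against guide block, nose 32 mm inside the rim). Starts 0 to 0.006. Slides to the disc's axis with about 2 N of friction and stays where left. It stops against the rim if no slot is there; its nose steers into a slot up to about 6 mm off.
- bar_tab (a point): Centre of the back face (the face away from the disc, the one to push) of the bar's bent-up end tab, a steel plate 36 mm wide, 8 mm thick, reaching from 36 to 76 mm above the bench; this point 61 mm above the bench. Push it along board -y. Its axes are the board's.
- bar_nose (a point): Middle of the tip of the bar's nose, at its top side, 127 mm from the disc's axis when fully back. The bar is steel, 20 mm wide, 10 mm thick, its top level with the disc's; the nose tapers over 14 mm to 8 mm wide. Site y axis: along the bar, away from the disc.
- tower: Unfinished tower clamped on the disc and turning with it: black wooden block 90 x 90 x 22 mm, two slate plates 84 mm square up to 60 mm above the disc, grey pipe 32 mm in diameter up to 140 mm above the disc. Origin: under its centre, on the disc's axis at the disc's top. Not to be touched.
- coupling: Loose grey pipe coupling, upright ring 42 mm in diameter, 42 mm high, standing on the board beside the bar. Leave alone. Origin under its centre.
- endcap: Loose black pipe cap, 36 mm in diameter, 20 mm high, on a board corner. Leave alone. Origin under its centre.
- offcut: Loose white tile piece 40 x 40 x 10 mm on a board corner. Leave alone. Origin under its centre.
- spanner: Loose steel spanner 130 mm long lying on the board beside the bar. Leave alone. Origin under its middle, x along it.
- enclosure: Loose black plastic case 60 x 95 x 34 mm on the bench. Leave alone. Origin under its centre.
- glassbowl: Loose glass bowl 100 mm in diameter, 75 mm high, on the bench. Leave alone. Origin under its centre.
- gluebottle: Loose white bottle 42 mm in diameter, 110 mm high, on the bench. Leave alone. Origin under its centre.
- pipetee: Loose grey pipe tee 75 x 67 mm, 50 mm high, lying on the bench. Leave alone. Origin at bench level under the crossing of its pipes.

How it is judged (in metres and radians):
On the way, in this order (a step that is already met when the one before it is completed fails the run):
1. either slot of the disc lines up with the lock bar (within 0.06 rad) and stays there 0.2 s while the bar is still drawn back (angle between the y axis of slot_a and the y axis of bar_nose, either way round below 0.06 rad and value of joint lockbar below 0.01 m), for 0.2 s.
2. the bar is fully home in the slot (angle between the y axis of slot_a and the y axis of bar_nose, either way round below 0.035 rad and value of joint lockbar above 0.0405 m), for 0.2 s.
At the end, for the whole second after the job is handed in: The lock bar is home in one of the disc's slots (pushed at least 40.5 of its 44 mm, slot and bar in line within 0.035 rad), bar and disc at rest, tower untouched, loose things within 20 mm of where they stood (all of step 2 and velocity of joint lockbar between -0.005 and 0.005 m/s and velocity of joint disc between -0.02 and 0.02 rad/s).
It fails at once if the tower was touched (contact force between any of the fingers, the arm and tower above 0.5 N).
It fails at once if the disc or its handle was gripped or pushed hard (contact force between the fingers and disc above 35 N).
It fails at once if the bar was gripped or pushed hard (contact force between the fingers and lockbar above 35 N).
It fails at once if the bar was forced against the disc (contact force between lockbar and disc above 25 N).
It fails at once if a loose thing was moved or lifted (distance of any of coupling, endcap, offcut, spanner, enclosure, glassbowl, gluebottle, pipetee from where it was at the start of the episode above 0.02 m).
It also fails if it takes over 58 s, if anything falls off the work surface, if the arm or the gripper's body presses on something with over 40 N, if the wrist force passes 120 N, or if a joint passes its speed limit or range.

### The arm

A 6-joint arm with a two-finger parallel gripper is mounted at the origin on the work surface. World frame = base frame: x ahead of the robot, y to its left, z up, the work surface at z = 0. Lengths are in mm, angles in rad, forces in N, time in s.
With the tool pointing down it reaches from about 325 to 750 mm from the base axis. Payload 7.6 kg.
Tool frame: the origin (TCP) lies midway between the tips of the shut fingers; the grasp point (between the pads) lies manip.grip_depth behind it (manip.grip_depth is the distance from the TCP to the grasp point, in mm); z points along the fingers, y is the line along which they close (so a half turn about z gives the same grasp; the last joint's range is limited). The gripper opens to 85 mm and grips with 20 to 120 N. Pads are 22 mm wide; open, the fingers measure 114 mm over their backs; the gripper's body (76 mm by 85 mm) begins 54 mm behind the grasp point. The pads swing forward as they close: fully open they stand 13 mm farther back than shut.
Start: joints at [-1.318, 0.052, 1.401, -0, 1.689, -0.07], TCP at [166.567, -497.897, 231.323] pointing down, gripper open.
Joint ranges: [-2.9, 2.9], [-0.91, 2.17], [0.12, 2.37], [-1.06, 4.2], [0.26, 2.73], [-2.93, 2.93]. Speed limits (rad/s): [2.57, 2.57, 3.01, 3.14, 3.14, 3.14].

### API

Orientations are given as a rotation vector (axis times angle).
In Python, from station import manip, optics gives the robot as it stands. The module is installed in compiled form; this text tells all that it offers.
- The arm moves only by the tool arm_command, never from a script. Its argument "targets" is a list of rows, each an object with "jaw": the opening in per cent of the stroke, from 0 (shut) to 100 (fully open); "travel": the shift along the tool's x, y, z in mm, a list of three; "dr": the turn, a rotation vector about the tool's x, y, z in degrees, a list of three. A call has 1 to 10 rows; each row is the pose to reach, as a shift and turn from the pose commanded when the call began, along the tool's axes at that moment; what a row does not reach only later rows make up. A row lasts 1/8 s, in which the tool goes at most 62.5 mm and 10.7 degrees, less where a joint would pass 70% of its speed; a pose out of reach is approached as far as the arm can. A call with a gripper value outside its range is refused whole. The fingers move at their own pace and stop on an object; "newtons" is the grip in N (left out, the last holds). Time passes only in rows, so rows that repeat a pose let the fingers close. It gives the time, the measured TCP pose, the force, the opening and the grip force at its end, in the units of the state.
- manip.observe(): the state, without advancing time (a new reading comes with each control period).
- optics.camera(name): name is "scene" or "top"; returns a dict with "image" (480x640x3 uint8, red, green, blue), "z_map" (480x640 float32, mm along the optical axis (not along the pixel's ray), 0 where there is no reading), "mtx" (3x3 intrinsics, pixels), "k1" (the pictures are not rectified: a ray, as slopes to the right and down, at radius r is drawn at 1 + k1 r^2 times it, then the intrinsics apply), "T" (4x4, takes a point from camera to world coordinates). Camera axes: x right, y up, looking along -z (the intrinsics and any distortion apply to the point x, -y, -z); pixel columns grow to the right and rows downward; lengths in mm; the calibration is good to about 2 mm. A picture is of the moment at which its call begins.
- manip.close_job(): hands the job in; it is judged then, once.
The state is a dict: "t": time; "joint_positions": joint angles; "joint_velocities": joint speeds; "joint_efforts": joint torques, N m; "tool_pos": TCP position; "eef_rot": TCP orientation; "ft_force": force on the tool from outside, world axes, zero at the start; "moment": the same for the moment, N m; "width": finger opening in mm; "grip_force": force on a finger pad.
Only numpy, scipy, OpenCV 4.12 (cv2) and the standard library are available. Lean on these libraries where they do the work, as an engineer would, in place of code of your own. Each camera call takes 0.05 s, during which the arm holds its last target. There are 200 camera calls.

## Working session

There is one attempt and no reset: what is moved stays moved. The work goes in short steps, Python scripts to look and compute and a tool call to move; the robot and the scene stay as the last step left them, time stands still between calls to the robot, and variables do not carry over. Pictures are saved under pics/ and viewed, at most 10 in all, crops included, and the job is handed in when it is done.

Besides the shell and the picture viewer there is one more tool, called after "Call:" by a JSON object that holds its "method" and its "body". arm_command: Moves the arm, as the interface text tells. Its arguments: {"type":"object","properties":{"targets":{"type":"array"},"newtons":{"type":"number"}},"required":["targets"]}

```bash
mkdir -p pics
cat > h.py <<'E'
import numpy as np, cv2
from station import manip, optics
def ray(c,uv):
    K=c["mtx"]; uv=np.atleast_2d(uv).astype(float)
    d=np.array([c["k1"],0,0,0,0],float)
    # r^2 distortion on slopes
    s=cv2.undistortPoints(uv.reshape(-1,1,2),K,d).reshape(-1,2)
    v=np.c_[s[:,0],-s[:,1],-np.ones(len(s))]
    return c["T"][:3,3], v@c["T"][:3,:3].T
def onz(c,uv,z):
    o,v=ray(c,uv); return o+v*((z-o[2])/v[:,2])[:,None]
def proj(c,P):
    P=np.atleast_2d(P); q=(P-c["T"][:3,3])@c["T"][:3,:3]
    s=np.c_[q[:,0]/-q[:,2],-q[:,1]/-q[:,2]]; r2=(s**2).sum(1)[:,None]
    s=s*(1+c["k1"]*r2); K=c["mtx"]
    return np.c_[K[0,0]*s[:,0]+K[0,2],K[1,1]*s[:,1]+K[1,2]]
E
python3 - <<'E'
from h import *
for n in("top","scene"):
    c=optics.camera(n); cv2.imwrite(f"pics/{n}0.png",c["image"][:,:,::-1]); np.savez(f"{n}0.npz",**c)
    print(n,c["mtx"].tolist(),c["k1"],c["T"].round(3).tolist())
s=manip.observe(); print(s,manip.grip_depth)
E
```

```text
top [[572.1711776803049, 0.0, 319.17246371053903], [0.0, 572.1711776803049, 238.38703299636174], [0.0, 0.0, 1.0]] 0.03603389633664493 [[-0.018, 0.989, -0.149, 353.838], [-1.0, -0.019, -0.007, -51.591], [-0.009, 0.148, 0.989, 1349.816], [0.0, 0.0, 0.0, 1.0]]
scene [[454.19363082312606, 0.0, 320.8063796839658], [0.0, 454.19363082312606, 238.4634063463193], [0.0, 0.0, 1.0]] -0.06875364427541318 [[-0.88, -0.301, 0.369, 970.795], [0.476, -0.535, 0.698, 726.31], [-0.012, 0.789, 0.614, 723.348], [0.0, 0.0, 0.0, 1.0]]
{'t': 0.1, 'joint_positions': array([-1.31829371e+00,  5.28443988e-02,  1.40162767e+00, -3.05478062e-05,
        1.68856245e+00, -7.03076852e-02]), 'joint_velocities': array([ 0.00130584, -0.00173435, -0.00130901,  0.00221521,  0.00151623,
        0.00116229]), 'joint_efforts': array([ 1.16543073e-03, -3.82582498e+01, -3.60985923e+01, -5.92595234e-05,
        4.91237937e-03, -4.83845668e-06]), 'tool_pos': array([ 166.49245087, -497.62843491,  230.51740641]), 'eef_rot': array([-3.09934601e+00, -5.04634602e-01,  2.53382497e-04]), 'ft_force': array([-0.92294737,  0.40051745,  0.45212332]), 'moment': array([ 0.02104688, -0.00060691,  0.01960385]), 'grip_force': 0.0, 'width': 85.54189891815317} 18.700000000000003
```

View pics/top0.png

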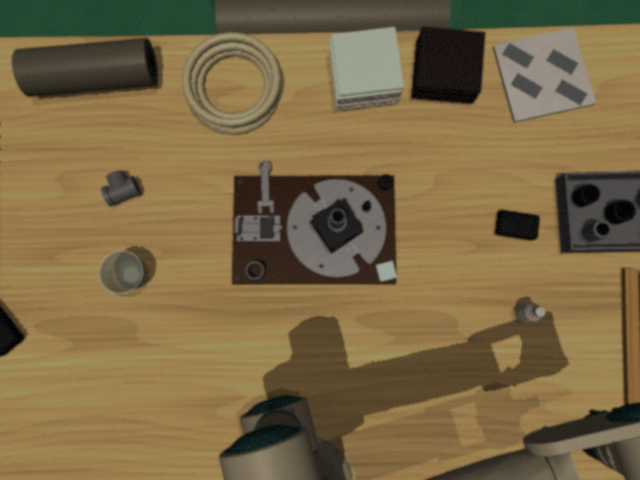

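View pics/scene0.png

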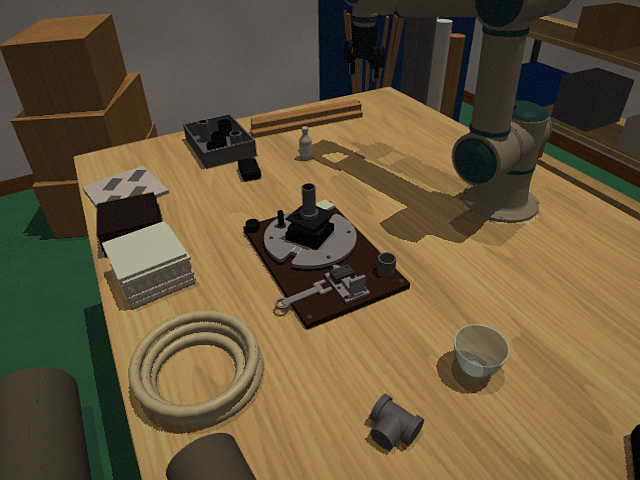

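The top view shows the board at (233–396, 176–285) and the disc around (337, 229). The slots are near (320, 188) and (357, 267), the handle near (367, 206), and the bar and tab near (260, 228). Next I'll measure these precisely.

Run:
```python
from h import *
c=dict(np.load("top0.npz")); im=c["image"]
g=cv2.resize(im[165:295,225:405],None,fx=4.4,fy=4.4,interpolation=cv2.INTER_CUBIC)
cv2.imwrite("pics/crop0.png",np.clip(g[:,:,::-1]*1.6,0,255).astype(np.uint8))
# board: dark red-brown
hsv=cv2.cvtColor(im,cv2.COLOR_RGB2HSV)
V=im.max(2); 
m=np.zeros(V.shape,np.uint8); m[165:295,225:405]=(((im[:,:,0].astype(int)-im[:,:,2])<45)|(V<90))[165:295,225:405]
m=cv2.morphologyEx(m,cv2.MORPH_OPEN,np.ones((3,3)))
cs,_=cv2.findContours(m,cv2.RETR_EXTERNAL,cv2.CHAIN_APPROX_NONE); k=max(cs,key=cv2.contourArea)[:,0]
W=onz(c,k,18)[:,:2].astype(np.float32); r=cv2.minAreaRect(W); print("board",r, cv2.boxPoints(r).round(1).tolist())
# disc: bright grey low saturation
d=np.zeros_like(m); d[165:295,283:392]=((hsv[:,:,1]<60)&(V>75))[165:295,283:392]
cs,_=cv2.findContours(d,cv2.RETR_EXTERNAL,cv2.CHAIN_APPROX_NONE); k=max(cs,key=cv2.contourArea)[:,0]
W=onz(c,k,36)[:,:2].astype(np.float32)
h=cv2.convexHull(W)[:,0]; 
A=np.c_[2*W,np.ones(len(W))]; w=np.ones(len(W),bool)
for _ in range(12):
    s=np.linalg.lstsq(A[w],(W[w]**2).sum(1),rcond=None)[0]; R=np.sqrt(s[2]+s[0]**2+s[1]**2); e=np.hypot(*(W-s[:2]).T)-R; w=abs(e)<2.5
print("disc",s[:2],R,w.sum(),len(w))
P=W-s[:2]; rr=np.hypot(*P.T); 
for i in (rr<100).nonzero()[0]: print(np.degrees(np.arctan2(P[i,1],P[i,0])).round(0),rr[i].round(0),end="; ")
```

```text
board ((590.8806762695312, -30.8125), (383.1268310546875, 283.1330871582031), 88.90160369873047) [[445.70001220703125, -219.60000610351562], [728.7000122070312, -225.10000610351562], [736.0999755859375, 158.0], [453.0, 163.39999389648438]]
disc [577.03821066 -82.46835353] 114.86512124005242 259 320
26.0 97.0; 27.0 95.0; 26.0 92.0; 27.0 89.0; 26.0 86.0; 27.0 84.0; 26.0 81.0; 27.0 79.0; 30.0 78.0; 32.0 77.0; 34.0 76.0; 36.0 78.0; 38.0 77.0; 40.0 79.0; 40.0 82.0; 39.0 84.0; 39.0 87.0; 39.0 91.0; 39.0 94.0; 39.0 97.0; -153.0 98.0; -152.0 96.0; -153.0 92.0; -152.0 90.0; -153.0 87.0; -154.0 84.0; -153.0 82.0; -153.0 79.0; -151.0 78.0; -149.0 77.0; -146.0 77.0; -145.0 78.0; -143.0 78.0; -141.0 79.0; -140.0 81.0; -140.0 84.0; -140.0 87.0; -141.0 89.0; -141.0 92.0; -140.0 95.0; -140.0 99.0;
```

View pics/crop0.png

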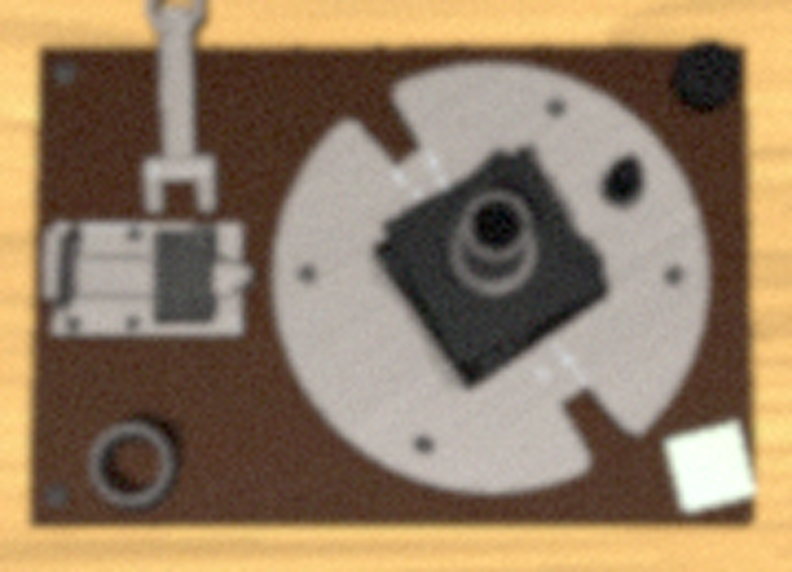

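The crop shows slots at about 33° and -147° world, so the handle is at about -57°. Slot_b has to turn roughly 57° counter-clockwise. The nose tip is at crop (252, 275) and the tab at (65, 265). I'll get the bar direction and handle position, then move.

```bash
cat >> h.py <<'E'
def tool(dw,R):  # world shift -> tool axes
    return (R.T@np.asarray(dw,float)).round(1)
def rot(): return cv2.Rodrigues(manip.observe()["eef_rot"])[0]
E
python3 - <<'E'
from h import *
c=dict(np.load("top0.npz"))
cr=lambda u,v:(225+(u+.5)/4.4-.5,165+(v+.5)/4.4-.5)
C=np.array([577.04,-82.47])
for n,p,z in [("nose",(252,275),36),("bar edge a",(85,257),36),("bar edge b",(85,292),36),("blk r top",(243,221),44),("blk r bot",(243,334),44),("tabtop",(68,232),76),("tabbot",(68,303),76),
  ("tab back top",(48,232),76),("endcap",(705,77),38),("handle top",(631,168),81),("coupling",(134,463),60),("spanner end",(213,205),20),
  ("brdTL",(42,48),18),("brdTR",(742,48),18),("brdBL",(32,522),18),("brdBR",(752,522),18)]:
    w=onz(c,cr(*p),z)[0,:2]; d=w-C; print(n,w.round(1),np.hypot(*d).round(1),np.degrees(np.arctan2(d[1],d[0])).round(1))
s=manip.observe();R=rot();print(R.round(3).tolist())
# down-pointing target, yaw of tool x =70deg
a=np.radians(70);Rt=np.array([[np.cos(a),np.sin(a),0],[np.sin(a),-np.cos(a),0],[0,0,-1]])
print(np.degrees(cv2.Rodrigues(R.T@Rt)[0].ravel()))
print("to approach",tool(np.array([615,-188,231.3])-[166.567,-497.897,231.323],R))
E
```

```text
nose [579.6  43.6] 126.1 88.8
bar edge a [591. 132.] 214.9 86.3
bar edge b [572.2 132. ] 214.5 91.3
blk r top [607.2  47.5] 133.4 76.9
blk r bot [546.9  48. ] 133.9 103.0
tabtop [597.  135.2] 218.6 84.8
tabbot [560.  135.1] 218.3 94.5
tab back top [597.2 145.5] 228.8 84.9
endcap [ 681.6 -199.5] 156.9 -48.2
handle top [ 623.7 -155. ] 86.3 -57.2
coupling [478.6 103.3] 210.2 117.9
spanner end [621.   65.4] 154.2 73.5
brdTL [710.2 158. ] 274.9 61.0
brdTR [ 702.3 -222.3] 187.8 -48.2
brdBL [452.5 162.3] 274.7 117.0
brdBR [ 445.2 -218. ] 189.1 -134.2
[[0.948, 0.317, -0.0], [0.317, -0.948, 0.001], [0.0, -0.001, -1.0]]
[-7.50680731e-02 -4.08861284e-02 -5.15045272e+01]
to approach [ 5.236e+02 -1.516e+02  3.000e-01]
```

Call:
{"method": "arm_command", "body": {"targets": [{"jaw": 0,"travel": [52,-15,0],"dr": [0,0,-6]},{"jaw": 0,"travel": [105,-30,0],"dr": [0,0,-12]},{"jaw": 0,"travel": [157,-45,0],"dr": [0,0,-18]},{"jaw": 0,"travel": [209,-61,0],"dr": [0,0,-24]},{"jaw": 0,"travel": [262,-76,0],"dr": [0,0,-30]},{"jaw": 0,"travel": [314,-91,0],"dr": [0,0,-36]},{"jaw": 0,"travel": [366,-106,0],"dr": [0,0,-42]},{"jaw": 0,"travel": [419,-121,0],"dr": [0,0,-48]},{"jaw": 0,"travel": [480,-139,0],"dr": [0,0,-51.5]},{"jaw": 0,"travel": [523.6,-151.6,0],"dr": [0,0,-51.5]}], "newtons": 20}}

```text
t: 1.35
tool_pos: [616.5, -186.1, 230.5]
eef_rot: [-2.571, -1.804, 0.001]
ft_force: [0.1, -1.3, -0.7]
width: 0.0
grip_force: 0.0
```

Call:
{"method": "arm_command", "body": {"targets": [{"jaw": 0,"travel": [0,0,0],"dr": [0,0,0]},{"jaw": 0,"travel": [0,0,0],"dr": [0,0,0]}]}}

```text
t: 1.6
tool_pos: [614.6, -188.3, 230.7]
eef_rot: [-2.573, -1.801, 0.002]
ft_force: [-0.9, -1.0, -0.1]
width: 0.0
grip_force: 0.0
```

Shut and in position. I'll lower to z 62 and look.

Call:
{"method": "arm_command", "body": {"targets": [{"jaw": 0,"travel": [0,0,40],"dr": [0,0,0]},{"jaw": 0,"travel": [0,0,80],"dr": [0,0,0]},{"jaw": 0,"travel": [0,0,120],"dr": [0,0,0]},{"jaw": 0,"travel": [0,0,150],"dr": [0,0,0]},{"jaw": 0,"travel": [0,0,169],"dr": [0,0,0]},{"jaw": 0,"travel": [0,0,169],"dr": [0,0,0]}]}}

```text
t: 2.35
tool_pos: [614.0, -188.5, 61.3]
eef_rot: [-2.573, -1.799, 0.002]
ft_force: [-0.3, -0.0, 1.0]
width: -0.2
grip_force: 0.0
```

Run:
```python
from h import *
c=optics.camera("scene"); g=c["image"][90:310,200:440]
cv2.imwrite("pics/s1.png",np.clip(cv2.resize(g[:,:,::-1],None,fx=2.5,fy=2.5,interpolation=cv2.INTER_CUBIC)*1.4,0,255).astype(np.uint8))
s=manip.observe();print(s["tool_pos"],s["ft_force"])
R=rot(); C=np.array([577,-82.5]);n=np.array([np.cos(np.radians(70)),np.sin(np.radians(70))]);p=np.array([n[1],-n[0]])
st=np.array([615,-188.])
for a in [-57,-57,-50,-43,-36,-29,-22,-15,-10,-6,-3,-1.1]:
    h=C+85*np.array([np.cos(np.radians(a)),np.sin(np.radians(a))]); f=h-19*n+4*p
    print(a,f.round(1),tool(np.r_[f-st,0],R))
```

```text
[ 614.91459696 -188.64025265   62.9841111 ] [-0.56439274  0.05362629 -0.2278155 ]
-57 [ 620.6 -173. ] [16.   0.1 -0. ]
-57 [ 620.6 -173. ] [16.   0.1 -0. ]
-50 [ 628.9 -166.8] [24.6  5.8 -0. ]
-43 [ 636.4 -159.7] [33.9 10.4  0. ]
-36 [ 643.  -151.7] [43.7 13.9  0. ]
-29 [ 648.6 -142.9] [53.9 16.1  0. ]
-22 [ 653.1 -133.6] [64.2 17.1  0. ]
-15 [ 656.4 -123.7] [74.6 16.8 -0. ]
-10 [ 658.  -116.5] [81.9 15.8 -0. ]
-6 [ 658.8 -110.6] [87.7 14.6 -0. ]
-3 [ 659.1 -106.2] [92.  13.4 -0. ]
-1.1 [ 659.2 -103.4] [94.7 12.5 -0. ]
```

View pics/s1.png

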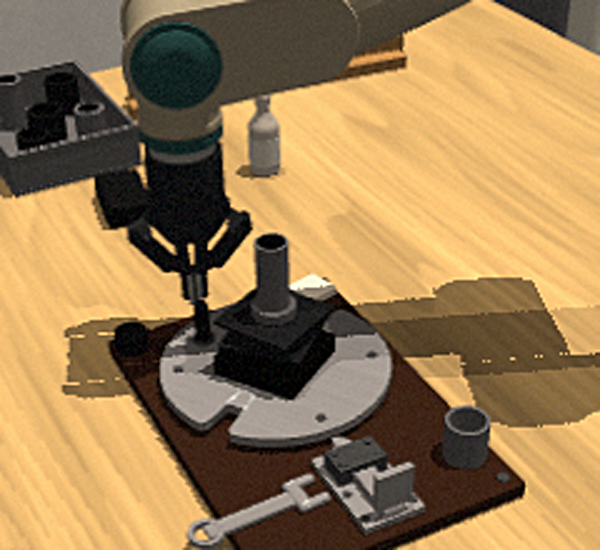

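Slot_b, the handle and the tool all stand as expected. The knuckles spread wide along tool y and would come near the pipe, so I'll turn the tool 90° to keep them along the push direction.

Call:
{"method": "arm_command", "body": {"targets": [{"jaw": 0,"travel": [0,0,0],"dr": [0,0,10]},{"jaw": 0,"travel": [0,0,0],"dr": [0,0,20]},{"jaw": 0,"travel": [0,0,0],"dr": [0,0,30]},{"jaw": 0,"travel": [0,0,0],"dr": [0,0,40]},{"jaw": 0,"travel": [0,0,0],"dr": [0,0,50]},{"jaw": 0,"travel": [0,0,0],"dr": [0,0,60]},{"jaw": 0,"travel": [0,0,0],"dr": [0,0,70]},{"jaw": 0,"travel": [0,0,0],"dr": [0,0,80]},{"jaw": 0,"travel": [0,0,0],"dr": [0,0,90]},{"jaw": 0,"travel": [0,0,0],"dr": [0,0,90]}]}}

```text
t: 3.65
tool_pos: [615.9, -188.5, 64.4]
eef_rot: [3.094, -0.543, 0.005]
ft_force: [0.4, -0.4, 0.1]
width: 0.1
grip_force: 0.0
```

Call:
{"method": "arm_command", "body": {"targets": [{"jaw": 0,"travel": [0,-3,0],"dr": [0,0,0]},{"jaw": 0,"travel": [0,-6,0],"dr": [0,0,0]},{"jaw": 0,"travel": [0,-9,0],"dr": [0,0,0]},{"jaw": 0,"travel": [0,-12,0],"dr": [0,0,0]},{"jaw": 0,"travel": [0,-12,0],"dr": [0,0,0]}]}}

```text
t: 4.28
tool_pos: [619.2, -176.6, 62.3]
eef_rot: [3.094, -0.545, 0.0]
ft_force: [0.3, 0.0, 0.7]
width: 0.1
grip_force: 0.0
```

Run:
```python
from h import *
s=manip.observe();print(s["tool_pos"],s["ft_force"],s["joint_positions"].round(2),rot().round(3).tolist())
for n in("top","scene"):
    c=optics.camera(n); P=proj(c,[[577,-82,60]])[0].astype(int); k=40 if n=="scene" else 65
    x0,y0=P[0]-90,P[1]-(100 if n=="scene" else 70)
    g=c["image"][y0:y0+160,x0:x0+180]
    cv2.imwrite(f"pics/{n}2.png",np.clip(cv2.resize(g[:,:,::-1],None,fx=2.2,fy=2.2,interpolation=cv2.INTER_CUBIC)*1.4,0,255).astype(np.uint8)); np.savez(n+"2.npz",**c)
cv2.imwrite("pics/both2.png",np.hstack([cv2.imread("pics/top2.png"),cv2.imread("pics/scene2.png")]))
```

```text
[ 619.21657412 -176.56356376   62.265088  ] [0.32563002 0.04505897 0.65633742] [-0.34  0.49  1.22 -0.    1.43  1.58] [[0.94, -0.342, -0.0], [-0.342, -0.94, -0.0], [0.0, 0.0, -1.0]]
```

View pics/both2.png

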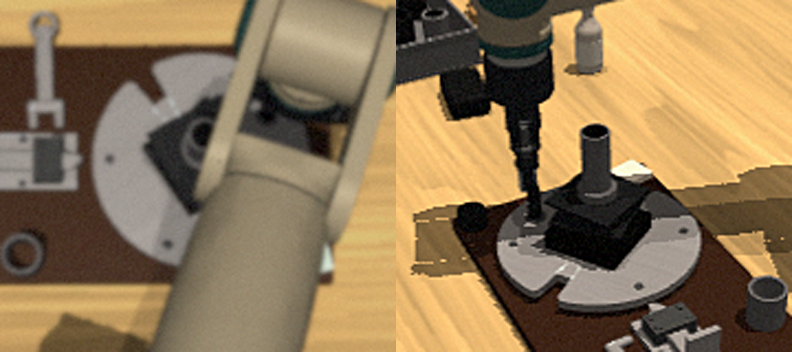

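Not touching yet. I'll push slowly along the handle's arc.

Call:
{"method": "arm_command", "body": {"targets": [{"jaw": 0,"travel": [1,-2,0],"dr": [0,0,0]},{"jaw": 0,"travel": [2,-4,0],"dr": [0,0,0]},{"jaw": 0,"travel": [4,-6.5,0],"dr": [0,0,0]},{"jaw": 0,"travel": [5.7,-8.6,0],"dr": [0,0,0]},{"jaw": 0,"travel": [8,-13,0],"dr": [0,0,0]},{"jaw": 0,"travel": [10.3,-18,0],"dr": [0,0,0]},{"jaw": 0,"travel": [12,-23,0],"dr": [0,0,0]},{"jaw": 0,"travel": [13.8,-27.7,0],"dr": [0,0,0]},{"jaw": 0,"travel": [15,-33,0],"dr": [0,0,0]},{"jaw": 0,"travel": [16,-38,0],"dr": [0,0,0]}]}}

```text
t: 5.62
tool_pos: [647.8, -146.4, 62.7]
eef_rot: [3.094, -0.546, 0.002]
ft_force: [1.0, -4.5, -0.3]
width: -0.1
grip_force: 1.8
```

```bash
cat >> h.py <<'E'
def discview(name,C=(577.04,-82.47)):
    "rectified disc-top view (z=36), 2 px/mm: cols = world -y, rows = world -x, plus radial rim profile"
    c=optics.camera(name); 
    a=np.radians(np.arange(-180,180,.5)); out=[]
    hsv=cv2.cvtColor(c["image"],cv2.COLOR_RGB2HSV)
    V=hsv[:,:,2].astype(np.float32); S=hsv[:,:,1].astype(np.float32)
    prof=[]
    for r in (92,98,104):
        P=np.c_[C[0]+r*np.cos(a),C[1]+r*np.sin(a),36+0*a]; q=proj(c,P).astype(np.float32)
        prof.append([cv2.remap(X,q[:,0],q[:,1],cv2.INTER_LINEAR).ravel() for X in (V,S)])
    return c,np.degrees(a),np.array(prof)
E
python3 - <<'E'
from h import *
s=manip.observe();print(s["tool_pos"],s["ft_force"])
for n in("top","scene"):
    c,a,p=discview(n); V=p[:,0].mean(0)
    print(n,[(int(x),int(v)) for x,v in zip(a[::6],V[::6]) if x>20 or x<-100])
E
```

```text
[ 647.76129005 -146.40794924   62.68319058] [ 0.96325709 -4.47794923 -0.28429037]
top [(-180, 107), (-177, 107), (-174, 107), (-171, 108), (-168, 109), (-165, 110), (-162, 108), (-159, 108), (-156, 108), (-153, 106), (-150, 105), (-147, 103), (-144, 102), (-141, 101), (-138, 98), (-135, 96), (-132, 94), (-129, 91), (-126, 89), (-123, 89), (-119, 87), (-117, 84), (-114, 85), (-111, 83), (-108, 85), (-105, 90), (-102, 86), (21, 102), (24, 107), (27, 110), (29, 109), (33, 111), (36, 111), (39, 110), (42, 110), (45, 111), (48, 111), (51, 112), (54, 90), (57, 47), (59, 46), (63, 46), (66, 61), (69, 106), (72, 113), (75, 114), (78, 114), (81, 113), (84, 114), (87, 114), (90, 115), (93, 115), (96, 114), (99, 115), (102, 113), (105, 114), (108, 113), (111, 111), (114, 97), (117, 87), (119, 108), (123, 115), (126, 115), (129, 112), (132, 106), (135, 98), (138, 97), (141, 98), (144, 97), (147, 81), (150, 65), (153, 75), (156, 84), (159, 90), (162, 91), (165, 94), (168, 99), (171, 102), (174, 105), (177, 106)]
scene [(-180, 46), (-177, 44), (-174, 30), (-171, 35), (-168, 47), (-165, 45), (-162, 45), (-159, 46), (-156, 46), (-153, 44), (-150, 50), (-147, 54), (-144, 22), (-141, 17), (-138, 15), (-135, 16), (-132, 24), (-129, 66), (-126, 62), (-123, 41), (-119, 34), (-117, 32), (-114, 30), (-111, 33), (-108, 42), (-105, 41), (-102, 11), (21, 112), (24, 115), (27, 119), (29, 122), (33, 122), (36, 120), (39, 120), (42, 121), (45, 120), (48, 121), (51, 122), (54, 124), (57, 79), (59, 28), (63, 32), (66, 22), (69, 53), (72, 124), (75, 122), (78, 120), (81, 121), (84, 121), (87, 121), (90, 121), (93, 122), (96, 121), (99, 122), (102, 121), (105, 121), (108, 119), (111, 119), (114, 120), (117, 91), (119, 85), (123, 110), (126, 122), (129, 117), (132, 109), (135, 99), (138, 100), (141, 98), (144, 101), (147, 102), (150, 101), (153, 99), (156, 102), (159, 105), (162, 86), (165, 39), (168, 45), (171, 47), (174, 45), (177, 45)]
```

Slot_b is now at about 60.8°, and the target is 88.9°. I'll continue to a few degrees short of that.

Call:
{"method": "arm_command", "body": {"targets": [{"jaw": 0,"travel": [0.6,-5,0],"dr": [0,0,0]},{"jaw": 0,"travel": [1,-10,0],"dr": [0,0,0]},{"jaw": 0,"travel": [0.9,-15,0],"dr": [0,0,0]},{"jaw": 0,"travel": [0.7,-20,0],"dr": [0,0,0]},{"jaw": 0,"travel": [0.3,-24,0],"dr": [0,0,0]},{"jaw": 0,"travel": [-0.3,-28,0],"dr": [0,0,0]},{"jaw": 0,"travel": [-1,-32,0],"dr": [0,0,0]},{"jaw": 0,"travel": [-1.5,-34,0],"dr": [0,0,0]},{"jaw": 0,"travel": [-1.5,-34,0],"dr": [0,0,0]}]}}

```text
t: 6.85
tool_pos: [657.3, -113.5, 62.2]
eef_rot: [-3.093, 0.545, 0.001]
ft_force: [-0.1, -0.6, -0.5]
width: -0.1
grip_force: 0.2
```

```bash
cat >> h.py <<'E'
def slot():
    for n in("top","scene"):
        c,a,p=discview(n); V=p[:,0].mean(0); k=(a>65)&(a<105)
        w=np.clip(100-V[k],0,60)
        d=a[k][V[k]<78]; print(n,"slot",(w*a[k]).sum()/w.sum(),d.min() if len(d) else 0,d.max() if len(d) else 0)
        np.savez(n+"_l.npz",**c)
E
python3 - <<'E'
from h import *
s=manip.observe();print(s["tool_pos"],s["ft_force"]); slot()
E
```

```text
[ 657.25562373 -113.47465075   62.16861135] [-0.11597157 -0.58079823 -0.53736395]
top slot 84.21656738783649 78.5 90.0
scene slot 85.78887817338985 80.0 91.5
```

Call:
{"method": "arm_command", "body": {"targets": [{"jaw": 0,"travel": [-0.7,-2.2,0],"dr": [0,0,0]},{"jaw": 0,"travel": [-1.5,-4.5,0],"dr": [0,0,0]},{"jaw": 0,"travel": [-1.5,-4.5,0],"dr": [0,0,0]}]}}

```text
t: 7.32
tool_pos: [657.5, -109.0, 62.2]
eef_rot: [-3.094, 0.545, 0.0]
ft_force: [-0.3, -1.6, -0.4]
width: -0.4
grip_force: 0.6
```

Run:
```python
from h import *
s=manip.observe();print(s["tool_pos"],s["ft_force"]); slot()
out=[]
for n in("top","scene"):
    c=dict(np.load(n+"_l.npz"))
    # rectified patch at z=36 about slot/nose in board frame, 5 px/mm; right=+board y, up=+board x
    t=np.radians(88.9); ey=np.array([np.cos(t),np.sin(t)]); ex=np.array([ey[1],-ey[0]])
    Y,X=np.meshgrid(np.arange(60,152,.25),np.arange(32,-32,-.25))
    P=np.array([577.04,-82.47])+X[...,None]*ex+Y[...,None]*ey
    q=proj(c,np.c_[P.reshape(-1,2),np.full(X.size,36.)]).astype(np.float32).reshape(*X.shape,2)
    g=cv2.remap(c["image"],q[...,0],q[...,1],cv2.INTER_CUBIC); out.append(np.clip(g[:,:,::-1]*1.4,0,255).astype(np.uint8))
g=np.hstack(out); g[128,::8]=(0,255,0); cv2.imwrite("pics/rect1.png",g)
```

```text
[ 657.51776152 -109.04332571   62.24505723] [-0.34070015 -1.59433993 -0.40188985]
top slot 87.35950662998708 81.5 93.5
scene slot 88.8921208006517 83.0 94.5
```

View pics/rect1.png

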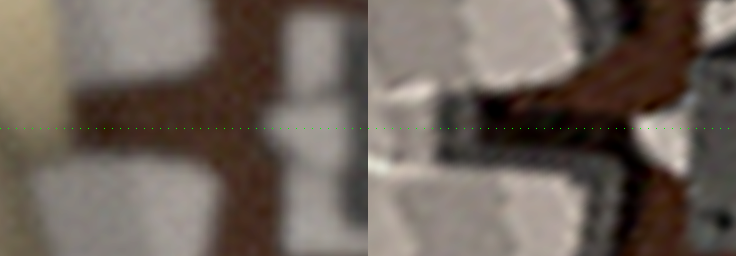

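Both views put the slot within about 1° of the bar, slightly short, with the nose near row 127 and the slot centre near rows 118–128. I'll nudge 1 mm more, back off, then lift.

Call:
{"method": "arm_command", "body": {"targets": [{"jaw": 0,"travel": [-0.3,-1.2,0],"dr": [0,0,0]},{"jaw": 0,"travel": [-0.3,-1.2,0],"dr": [0,0,0]},{"jaw": 0,"travel": [-0.3,-1.2,0],"dr": [0,0,0]},{"jaw": 0,"travel": [1,5,0],"dr": [0,0,0]},{"jaw": 0,"travel": [3,15,0],"dr": [0,0,0]},{"jaw": 0,"travel": [5,20,-20],"dr": [0,0,0]},{"jaw": 0,"travel": [5,20,-70],"dr": [0,0,0]},{"jaw": 0,"travel": [5,20,-120],"dr": [0,0,0]},{"jaw": 0,"travel": [5,20,-170],"dr": [0,0,0]},{"jaw": 0,"travel": [5,20,-170],"dr": [0,0,0]}]}}

```text
t: 8.68
tool_pos: [657.0, -130.5, 240.6]
eef_rot: [3.093, -0.546, 0.019]
ft_force: [-0.6, -0.1, -0.5]
width: -0.1
grip_force: 0.0
```

Run:
```python
from h import *
s=manip.observe();print(s["tool_pos"],s["ft_force"]); slot()
R=rot();print(tool(np.array([581.5,180,232])-s["tool_pos"],R))
c=dict(np.load("scene_l.npz"))
# tab top back corners check with scene view: depth-based points of tab
z=c["z_map"]; q=proj(c,[[581.4,141,70]])[0].astype(int); 
vs,us=np.mgrid[q[1]-22:q[1]+22,q[0]-22:q[0]+22]; zz=z[vs,us].ravel(); uv=np.c_[us.ravel(),vs.ravel()]
o,v=ray(c,uv); P=(o+v*zz[:,None])[zz>0]; k=(P[:,2]>52)&(P[:,2]<85); print(k.sum(),np.percentile(P[k],[2,10,50,90,98],axis=0).round(1).tolist())
```

```text
[ 656.96584146 -130.52568451  240.63358813] [-0.56571122 -0.05356016 -0.50566245]
top slot 87.83226995791611 82.0 93.5
scene slot 89.45238412064114 83.5 95.5
[-177.2 -265.9    8.3]
172 [[563.9, 141.7, 53.1], [566.9, 143.7, 55.9], [581.9, 148.1, 67.9], [596.4, 149.7, 76.7], [597.9, 150.4, 77.9]]
```

Aligned at about 88.65° against 88.9°. Now I'll move behind the tab.

Call:
{"method": "arm_command", "body": {"targets": [{"jaw": 0,"travel": [-25,-39,0],"dr": [0,0,-3]},{"jaw": 0,"travel": [-51,-77,0],"dr": [0,0,-6]},{"jaw": 0,"travel": [-77,-116,0],"dr": [0,0,-9]},{"jaw": 0,"travel": [-102,-155,0],"dr": [0,0,-12]},{"jaw": 0,"travel": [-128,-194,0],"dr": [0,0,-15]},{"jaw": 0,"travel": [-153,-232,0],"dr": [0,0,-18]},{"jaw": 0,"travel": [-170,-258,0],"dr": [0,0,-20]},{"jaw": 0,"travel": [-179,-271,0],"dr": [0,0,-20]},{"jaw": 0,"travel": [-179,-271,0],"dr": [0,0,-20]},{"jaw": 0,"travel": [-179,-271,0],"dr": [0,0,-20]}]}}

```text
t: 10.02
tool_pos: [580.2, 184.9, 231.9]
eef_rot: [3.141, -0.003, -0.001]
ft_force: [1.0, 0.5, 0.4]
width: -0.1
grip_force: 0.0
```

Call:
{"method": "arm_command", "body": {"targets": [{"jaw": 0,"travel": [0,0,40],"dr": [0,0,0]},{"jaw": 0,"travel": [0,0,80],"dr": [0,0,0]},{"jaw": 0,"travel": [0,0,120],"dr": [0,0,0]},{"jaw": 0,"travel": [0,0,155],"dr": [0,0,0]},{"jaw": 0,"travel": [0,0,174],"dr": [0,0,0]},{"jaw": 0,"travel": [0,0,174],"dr": [0,0,0]}]}}

```text
t: 10.78
tool_pos: [579.5, 185.2, 57.2]
eef_rot: [3.141, -0.002, -0.004]
ft_force: [-0.6, 0.2, 0.9]
width: 0.1
grip_force: 0.0
```

Run:
```python
from h import *
s=manip.observe();print(s["tool_pos"],s["ft_force"],rot().round(3).tolist()); slot()
c=optics.camera("scene"); g=c["image"][90:310,200:440]
cv2.imwrite("pics/s3.png",np.clip(cv2.resize(g[:,:,::-1],None,fx=2.5,fy=2.5,interpolation=cv2.INTER_CUBIC)*1.4,0,255).astype(np.uint8))
```

```text
[579.49029105 185.20342702  57.16761043] [-0.64074184  0.19072418  0.93793669] [[1.0, -0.001, -0.002], [-0.001, -1.0, -0.001], [-0.002, 0.001, -1.0]]
top slot 87.82604776743301 82.0 93.5
scene slot 89.4855024124776 83.5 95.5
```

View pics/s3.png

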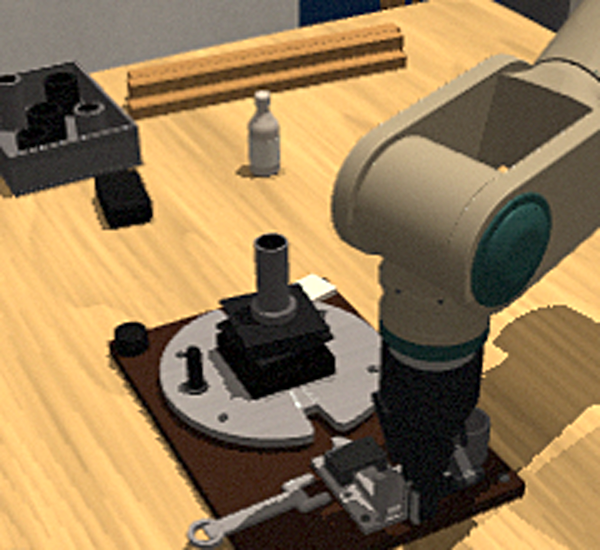

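The finger stands behind the tab, and slot_b faces the nose near (325, 415). Pushing gently.

Call:
{"method": "arm_command", "body": {"targets": [{"jaw": 0,"travel": [0.5,4,0],"dr": [0,0,0]},{"jaw": 0,"travel": [1,8,0],"dr": [0,0,0]},{"jaw": 0,"travel": [1.5,12,0],"dr": [0,0,0]},{"jaw": 0,"travel": [1.5,15,0],"dr": [0,0,0]},{"jaw": 0,"travel": [1.5,18,0],"dr": [0,0,0]},{"jaw": 0,"travel": [1.5,21,0],"dr": [0,0,0]},{"jaw": 0,"travel": [1.5,24,0],"dr": [0,0,0]},{"jaw": 0,"travel": [1.5,27,0],"dr": [0,0,0]},{"jaw": 0,"travel": [1.5,30,0],"dr": [0,0,0]}]}}

```text
t: 12.05
tool_pos: [581.3, 156.2, 58.3]
eef_rot: [-3.141, -0.0, 0.0]
ft_force: [-0.9, 1.8, 0.3]
width: -0.1
grip_force: 1.0
```

Call:
{"method": "arm_command", "body": {"targets": [{"jaw": 0,"travel": [0,2,0],"dr": [0,0,0]},{"jaw": 0,"travel": [0,4,0],"dr": [0,0,0]},{"jaw": 0,"travel": [0,6,0],"dr": [0,0,0]},{"jaw": 0,"travel": [0,6,0],"dr": [0,0,0]}]}}

```text
t: 12.55
tool_pos: [581.4, 149.8, 58.2]
eef_rot: [3.141, -0.0, -0.0]
ft_force: [-1.1, 1.0, -0.2]
width: -0.1
grip_force: 0.4
```

```bash
cat >> h.py <<'E'
def tab(x=581.5,y=141,zlo=52):
    c=optics.camera("scene"); z=c["z_map"]; q=proj(c,[[x,y,70]])[0].astype(int)
    vs,us=np.mgrid[q[1]-30:q[1]+30,q[0]-30:q[0]+30]; zz=z[vs,us].ravel(); uv=np.c_[us.ravel(),vs.ravel()]
    o,v=ray(c,uv); P=(o+v*zz[:,None])[zz>0]; k=(P[:,2]>zlo)&(P[:,2]<77)&(abs(P[:,0]-x)<17)
    print("tab pts",k.sum(),np.percentile(P[k,1],[5,25,50,75,95]).round(1)); return c
E
python3 - <<'E'
from h import *
s=manip.observe();print(s["tool_pos"],s["ft_force"]); slot()
E
```

```text
[581.40008129 149.78664825  58.23215093] [-1.0675963   0.98169746 -0.24990951]
top slot 87.7552669779705 82.0 93.5
scene slot 89.46633210626787 83.5 95.5
```

Call:
{"method": "arm_command", "body": {"targets": [{"jaw": 0,"travel": [0,2,0],"dr": [0,0,0]},{"jaw": 0,"travel": [0,4,0],"dr": [0,0,0]},{"jaw": 0,"travel": [0,6,0],"dr": [0,0,0]},{"jaw": 0,"travel": [0,8,0],"dr": [0,0,0]},{"jaw": 0,"travel": [0,10,0],"dr": [0,0,0]}]}}

```text
t: 13.28
tool_pos: [581.3, 139.9, 58.2]
eef_rot: [3.142, -0.0, -0.0]
ft_force: [-1.2, 2.6, 0.4]
width: -0.1
grip_force: 1.0
```

Call:
{"method": "arm_command", "body": {"targets": [{"jaw": 0,"travel": [0,2,0],"dr": [0,0,0]},{"jaw": 0,"travel": [0,4,0],"dr": [0,0,0]},{"jaw": 0,"travel": [0,6,0],"dr": [0,0,0]},{"jaw": 0,"travel": [0,8,0],"dr": [0,0,0]}]}}

```text
t: 13.78
tool_pos: [581.4, 131.9, 58.3]
eef_rot: [3.142, -0.0, -0.0]
ft_force: [-1.7, 2.1, 0.0]
width: 0.2
grip_force: 1.0
```

Run:
```python
from h import *
s=manip.observe();print(s["tool_pos"],s["ft_force"])
c=optics.camera("scene"); g=c["image"][200:330,250:430]
cv2.imwrite("pics/s4.png",np.clip(cv2.resize(g[:,:,::-1],None,fx=4,fy=4,interpolation=cv2.INTER_CUBIC)*1.4,0,255).astype(np.uint8))
```

```text
[581.35073129 131.89891121  58.25622094] [-1.70177063  2.11972139  0.04785442]
```

View pics/s4.png

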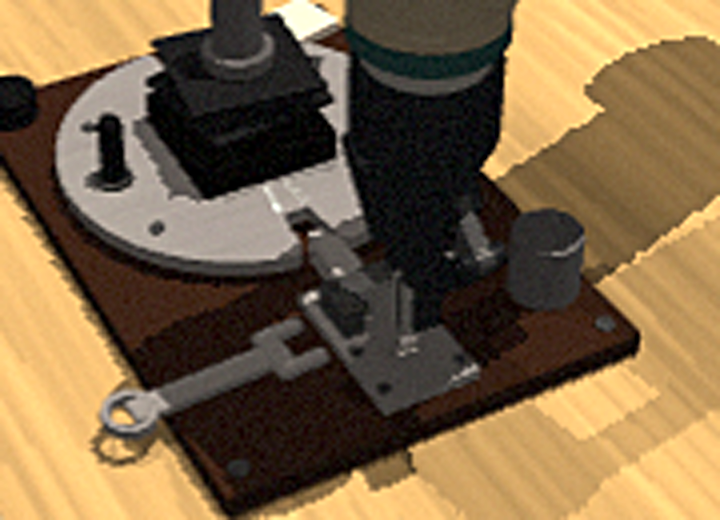

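The nose is inside the slot at crop (308, 232), with the tab still short of the block. Continuing.

Call:
{"method": "arm_command", "body": {"targets": [{"jaw": 0,"travel": [0,2,0],"dr": [0,0,0]},{"jaw": 0,"travel": [0,4,0],"dr": [0,0,0]},{"jaw": 0,"travel": [0,6,0],"dr": [0,0,0]},{"jaw": 0,"travel": [0,8,0],"dr": [0,0,0]},{"jaw": 0,"travel": [0,10,0],"dr": [0,0,0]},{"jaw": 0,"travel": [0,11,0],"dr": [0,0,0]}]}}

```text
t: 14.58
tool_pos: [581.4, 120.9, 58.3]
eef_rot: [3.142, -0.0, 0.0]
ft_force: [-1.3, 2.3, 0.1]
width: 0.0
grip_force: 1.0
```

Call:
{"method": "arm_command", "body": {"targets": [{"jaw": 0,"travel": [0,1,0],"dr": [0,0,0]},{"jaw": 0,"travel": [0,2,0],"dr": [0,0,0]},{"jaw": 0,"travel": [0,3,0],"dr": [0,0,0]}]}}

```text
t: 14.95
tool_pos: [581.4, 118.0, 58.3]
eef_rot: [3.142, -0.0, -0.0]
ft_force: [-0.7, 3.0, -0.8]
width: 0.0
grip_force: 1.0
```

Call:
{"method": "arm_command", "body": {"targets": [{"jaw": 0,"travel": [0,1,0],"dr": [0,0,0]},{"jaw": 0,"travel": [0,2,0],"dr": [0,0,0]}]}}

```text
t: 15.2
tool_pos: [581.3, 116.9, 58.3]
eef_rot: [-3.14, -0.0, -0.0]
ft_force: [-2.1, 8.4, -0.7]
width: -0.1
grip_force: 4.0
```

Call:
{"method": "arm_command", "body": {"targets": [{"jaw": 0,"travel": [0,1,0],"dr": [0,0,0]},{"jaw": 0,"travel": [0,1,0],"dr": [0,0,0]}]}}

```text
t: 15.45
tool_pos: [581.3, 116.9, 58.3]
eef_rot: [-3.138, -0.001, -0.0]
ft_force: [-1.9, 9.4, -1.1]
width: 0.2
grip_force: 4.8
```

Call:
{"method": "arm_command", "body": {"targets": [{"jaw": 0,"travel": [0,1,0],"dr": [0,0,0]},{"jaw": 0,"travel": [0,1,0],"dr": [0,0,0]}]}}

```text
t: 15.7
tool_pos: [581.3, 116.8, 58.4]
eef_rot: [-3.137, -0.002, -0.001]
ft_force: [-0.7, 13.5, -1.3]
width: 0.1
grip_force: 6.5
```

A hard stop at y 116.9 matches the expected home position. I'll back off and check.

Call:
{"method": "arm_command", "body": {"targets": [{"jaw": 0,"travel": [0,-5,0],"dr": [0,0,0]},{"jaw": 0,"travel": [0,-20,0],"dr": [0,0,0]},{"jaw": 0,"travel": [0,-45,0],"dr": [0,0,0]},{"jaw": 0,"travel": [0,-55,-20],"dr": [0,0,0]},{"jaw": 0,"travel": [0,-55,-70],"dr": [0,0,0]},{"jaw": 0,"travel": [0,-55,-120],"dr": [0,0,0]},{"jaw": 0,"travel": [0,-55,-150],"dr": [0,0,0]},{"jaw": 0,"travel": [0,-55,-150],"dr": [0,0,0]}]}}

```text
t: 16.7
tool_pos: [582.7, 169.6, 211.7]
eef_rot: [-3.141, 0.0, -0.01]
ft_force: [-0.2, -0.2, -1.0]
width: 0.0
grip_force: 0.0
```

Run:
```python
from h import *
out=[]
for n in("top","scene"):
    c=optics.camera(n); t=np.radians(88.9); ey=np.array([np.cos(t),np.sin(t)]); ex=np.array([ey[1],-ey[0]])
    Y,X=np.meshgrid(np.arange(60,245,.5),np.arange(60,-60,-.5))
    P=np.array([577.04,-82.47])+X[...,None]*ex+Y[...,None]*ey
    q=proj(c,np.c_[P.reshape(-1,2),np.full(X.size,36.)]).astype(np.float32).reshape(*X.shape,2)
    g=cv2.remap(c["image"],q[...,0],q[...,1],cv2.INTER_CUBIC); out.append(np.clip(g[:,:,::-1]*1.4,0,255).astype(np.uint8))
cv2.imwrite("pics/rect5.png",np.vstack(out))
print(manip.observe()["ft_force"])
tab(580.5,105)
```

```text
[ 0.03986041 -0.17370504 -1.35946016]
tab pts 154 [-35.9 102.8 104.4 105.3 106.4]
```

View pics/rect5.png

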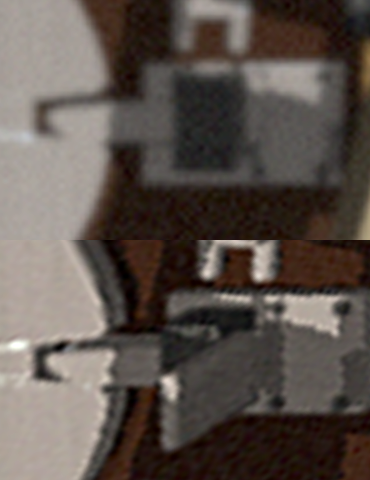

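The bar is deep in the slot, with its tip near the slot bottom. The tab's back face is at board y of about 187, so it is against the guide block.

```bash
python3 -c "
from station import manip; print(manip.close_job())"
```

```text
the job is handed in; nothing more can be done
None
```

The turntable is locked: slot_b was turned into line with the bar, the bar was pushed home until its tab met the guide block, and the job is handed in (no verdict was returned).

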